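# Sort full from empty yoghurt pots by weight and close the chilled pan

## Robot

A 6-joint arm with a two-finger parallel gripper is mounted at the origin on the work surface. World frame = base frame: x ahead of the robot, y to its left, z up, the work surface at z = 0. Lengths are in m, angles in rad, forces in N, time in s.
With the tool pointing down it reaches from about 0.25 to 0.775 m from the base axis. Payload 4 kg.
Tool frame: the origin (TCP) lies between the finger pads; the fingertips stand 11 mm ahead of it and the grasp point (between the pads) lies 8 mm behind it; z points along the fingers, y is the direction in which the jaws open and shut (so a half turn about z gives the same grasp; the last joint's range is limited). The gripper opens to 94 mm and grips with 3 to 60 N. Pads are 16 mm wide; open, the fingers measure 119 mm over their backs; the gripper's body (75 mm by 177 mm) begins 78 mm behind the grasp point.
Start: joints at [1.062, 0.087, 1.371, -0, 1.684, -0.103], TCP at [0.217, 0.505, 0.217] pointing down, gripper open.
Joint ranges: [-3.1, 3.1], [-0.76, 2.03], [0.27, 2.55], [-1.08, 4.22], [0.17, 2.65], [-2.57, 2.57]. Speed limits (rad/s): [2.79, 2.79, 3.14, 3.14, 3.14, 3.14].

## Interface

Orientations are given as a rotation vector (axis times angle).
In Python, from cell import bot gives the robot as it stands.
- The arm moves only by the shell command python3 -m inch 'ROWS' [OPENING] [FORCE]. ROWS is a JSON object of lists of equal length, an entry for each row: "offset": the shift along the tool's x, y, z in m, a list of three; "roll": the turn about the tool's z in rad. In form: {"offset": [[dx, dy, dz], ...], "roll": [roll, ...]}. A call has 1 to 8 rows; each row shifts and turns the commanded pose from where the row before left it, along the tool's axes as they then stand; what a row does not reach is not made up. A row lasts 1/8 s, in which the tool goes at most 62.5 mm and 10.7 degrees, less where a joint would pass 70% of its speed; a pose out of reach is approached as far as the arm can. A call with a gripper value outside its range is refused whole. OPENING is the opening, from -1 (shut) to 1 (fully open), so that 0 is half open, set as the call begins (- or left out, the last holds). The fingers move at their own pace and stop on an object; FORCE is the grip in N (left out, the last holds). Time passes only in rows, so rows that do not move let the fingers close. It gives the time, the measured TCP pose, the force and the opening at its end, in the units of the state.
- bot.read_state(): the state, without advancing time (a new reading comes with each control period).
- bot.grab_frame(name): name is "scene" or "top" or "wrist"; returns a dict with "frame" (384x512x3 uint8, red, green, blue), "range_z" (384x512 float32, m along the optical axis (not along the pixel's ray), 0 where there is no reading), "vertical_fov" (degrees; the focal length in pixels is half the picture's height over the tangent of half this angle, whatever the lens; pixels are square), "cx", "cy" (the principal point, pixels), "position" and "attitude" of the camera in the world. Camera axes: x right, y down, z forward; pixel columns grow to the right and rows downward; lengths in m; the calibration is good to about 2 mm. A picture is of the moment at which its call begins.
- bot.close_job(): hands the job in, once; it reports no verdict.
The state is a dict: "time_s": time; "joints": joint angles; "joint_vel": joint speeds; "tau": joint torques, N m; "ee_pos": TCP position; "ee_rot": TCP orientation; "contact_force": force on the tool from outside, world axes, zero at the start; "torque": the same for the moment, N m; "opening": finger opening in m.
Only numpy, scipy, OpenCV 4.12 (cv2) and the standard library are available. Lean on these libraries where they do the work, as an engineer would, in place of code of your own. Each camera call takes 0.05 s, during which the arm holds its last target. There are 200 camera calls.

## Task

Lift the lid off the steel pan and lay it flat on the slate board. Then heft each white yoghurt pot, since full and empty ones look the same: stand all the full, heavy pots upright in the pan and all the empty, light ones upright in the cardboard carton. When every pot is in its place, put the lid back on the pan, fully seated, and leave the round cheeses where they are.

Things in the scene. Friction and masses are not known exactly. Their poses are not given: they have to be found in the camera images.
- pot_1: one of up to six look-alike white yoghurt pots, upright (absent: None): round body 60 mm in diameter to 66 mm high, then a shoulder and a capped neck 40 mm in diameter from 78 to 105 mm high, to grip from above; the cap is fast; thick, heavy foot. Full about 460 g, empty about 140 g (each within 15 %): only the weight tells, the name says nothing. Origin: centre of its underside, z up
- pot_2: one of up to six look-alike white yoghurt pots, upright (absent: None): round body 60 mm in diameter to 66 mm high, then a shoulder and a capped neck 40 mm in diameter from 78 to 105 mm high, to grip from above; the cap is fast; thick, heavy foot. Full about 460 g, empty about 140 g (each within 15 %): only the weight tells, the name says nothing. Origin: centre of its underside, z up
- pot_3: one of up to six look-alike white yoghurt pots, upright (absent: None): round body 60 mm in diameter to 66 mm high, then a shoulder and a capped neck 40 mm in diameter from 78 to 105 mm high, to grip from above; the cap is fast; thick, heavy foot. Full about 460 g, empty about 140 g (each within 15 %): only the weight tells, the name says nothing. Origin: centre of its underside, z up
- pot_4: one of up to six look-alike white yoghurt pots, upright (absent: None): round body 60 mm in diameter to 66 mm high, then a shoulder and a capped neck 40 mm in diameter from 78 to 105 mm high, to grip from above; the cap is fast; thick, heavy foot. Full about 460 g, empty about 140 g (each within 15 %): only the weight tells, the name says nothing. Origin: centre of its underside, z up
- pot_5: one of up to six look-alike white yoghurt pots, upright (absent: None): round body 60 mm in diameter to 66 mm high, then a shoulder and a capped neck 40 mm in diameter from 78 to 105 mm high, to grip from above; the cap is fast; thick, heavy foot. Full about 460 g, empty about 140 g (each within 15 %): only the weight tells, the name says nothing. Origin: centre of its underside, z up
- pot_6: one of up to six look-alike white yoghurt pots, upright (absent: None): round body 60 mm in diameter to 66 mm high, then a shoulder and a capped neck 40 mm in diameter from 78 to 105 mm high, to grip from above; the cap is fast; thick, heavy foot. Full about 460 g, empty about 140 g (each within 15 %): only the weight tells, the name says nothing. Origin: centre of its underside, z up
- pan: deep stainless steel pan, fixed, closed at the start by the lid: outside 260 (x) x 140 (y) x 126 mm high, walls 5 mm, floor 5 mm thick, inside 250 x 130 mm. Stands to the left or right of the robot, long side about along world x. Origin: centre of its underside, on the counter
- pan_rim (a point): centre of the pan's mouth, level with its rim, 126 mm above the counter
- lid: loose steel lid, 0.4 kg: plate 264 (x) x 144 (y) x 6 mm; beneath it a step 242 x 122 x 10 mm that drops into the pan's mouth (4 mm play all round, either way round) till the plate lies on the rim. Black bar handle on top, 100 mm along x, 20 wide, 12 thick, on end posts. Origin: centre of the step's underside, z up; laid on a flat surface it rests on the step; handle top at 54 mm
- lid_grip (a point): middle of the lid's handle bar, 48 mm above the lid's origin: grip across the lid's y
- lid_plate (a point): centre of the underside of the lid's plate; it meets pan_rim when the lid is fully seated
- slate: dark flat slate board, fixed, 170 (x) x 290 (y) x 8 mm thick, empty, straight ahead of the robot beyond the pots, its long side about along world y: where the lid is laid meanwhile. Origin: centre of its underside; its top is 8 mm above the counter
- carton: low open cardboard carton for the empties, fixed, on the other side of the robot from the pan: outside 260 (x) x 140 (y) x 55 mm high, walls and floor 5 mm. Origin: centre of its underside
- cheese_1: small round cheese wrapped in white paper, 72 mm in diameter, 45 mm high, loose, standing among the pots; to be left alone. Origin: centre of its underside
- cheese_2: another such cheese among the pots, to be left alone
Things that resemble listed ones, but are neither listed nor needed, are in the scene too. What is shaped like the pot_3 but blue is not meant.

How it is judged:
On the way, in this order (a step that is already met when the one before it is completed fails the run):
1. the lid lies flat on the slate board, let go (horizontal distance between lid and slate below 0.06 m and angle between lid's own z axis and vertical below 0.08 rad and z of lid in the frame of slate between 0 and 0.016 m and contact force between lid and the fingers below 0.1 N), for 0.2 s.
2. every full pot stands in the pan and every empty one in the carton, let go, with the lid still off the pan (((x of pot_1 in the frame of pan between -0.125 and 0.125 m and y of pot_1 in the frame of pan between -0.065 and 0.065 m and z of pot_1 in the frame of pan below 0.02 m and angle between pot_1's own z axis and vertical below 0.15 rad and contact force between pot_1 and pan above 2.8 N) or (x of pot_1 in the frame of carton between -0.125 and 0.125 m and y of pot_1 in the frame of carton between -0.065 and 0.065 m and z of pot_1 in the frame of carton below 0.02 m and angle between pot_1's own z axis and vertical below 0.15 rad and contact force between pot_1 and carton between 0.5 and 2.8 N)) and ((x of pot_2 in the frame of pan between -0.125 and 0.125 m and y of pot_2 in the frame of pan between -0.065 and 0.065 m and z of pot_2 in the frame of pan below 0.02 m and angle between pot_2's own z axis and vertical below 0.15 rad and contact force between pot_2 and pan above 2.8 N) or (x of pot_2 in the frame of carton between -0.125 and 0.125 m and y of pot_2 in the frame of carton between -0.065 and 0.065 m and z of pot_2 in the frame of carton below 0.02 m and angle between pot_2's own z axis and vertical below 0.15 rad and contact force between pot_2 and carton between 0.5 and 2.8 N)) and ((x of pot_3 in the frame of pan between -0.125 and 0.125 m and y of pot_3 in the frame of pan between -0.065 and 0.065 m and z of pot_3 in the frame of pan below 0.02 m and angle between pot_3's own z axis and vertical below 0.15 rad and contact force between pot_3 and pan above 2.8 N) or (x of pot_3 in the frame of carton between -0.125 and 0.125 m and y of pot_3 in the frame of carton between -0.065 and 0.065 m and z of pot_3 in the frame of carton below 0.02 m and angle between pot_3's own z axis and vertical below 0.15 rad and contact force between pot_3 and carton between 0.5 and 2.8 N)) and ((x of pot_4 in the frame of pan between -0.125 and 0.125 m and y of pot_4 in the frame of pan between -0.065 and 0.065 m and z of pot_4 in the frame of pan below 0.02 m and angle between pot_4's own z axis and vertical below 0.15 rad and contact force between pot_4 and pan above 2.8 N) or (x of pot_4 in the frame of carton between -0.125 and 0.125 m and y of pot_4 in the frame of carton between -0.065 and 0.065 m and z of pot_4 in the frame of carton below 0.02 m and angle between pot_4's own z axis and vertical below 0.15 rad and contact force between pot_4 and carton between 0.5 and 2.8 N)) and ((x of pot_5 in the frame of pan between -0.125 and 0.125 m and y of pot_5 in the frame of pan between -0.065 and 0.065 m and z of pot_5 in the frame of pan below 0.02 m and angle between pot_5's own z axis and vertical below 0.15 rad and contact force between pot_5 and pan above 2.8 N) or (x of pot_5 in the frame of carton between -0.125 and 0.125 m and y of pot_5 in the frame of carton between -0.065 and 0.065 m and z of pot_5 in the frame of carton below 0.02 m and angle between pot_5's own z axis and vertical below 0.15 rad and contact force between pot_5 and carton between 0.5 and 2.8 N)) and ((x of pot_6 in the frame of pan between -0.125 and 0.125 m and y of pot_6 in the frame of pan between -0.065 and 0.065 m and z of pot_6 in the frame of pan below 0.02 m and angle between pot_6's own z axis and vertical below 0.15 rad and contact force between pot_6 and pan above 2.8 N) or (x of pot_6 in the frame of carton between -0.125 and 0.125 m and y of pot_6 in the frame of carton between -0.065 and 0.065 m and z of pot_6 in the frame of carton below 0.02 m and angle between pot_6's own z axis and vertical below 0.15 rad and contact force between pot_6 and carton between 0.5 and 2.8 N)) and contact force between each of pot_1, pot_2, pot_3, pot_4, pot_5, pot_6 and the fingers below 0.1 N and horizontal distance between lid_plate and pan_rim above 0.1 m), for 0.2 s.
At the end, for the whole second after the job is handed in: Every full pot (rests with over 2.8 N) stands in the pan, every empty one (under 2.8 N) in the carton: centre inside the walls, on the floor, upright within 0.15 rad; the lid on the pan: plate within 4 mm of the rim, 12 mm of centre, 0.04 rad of level; all at rest (((x of pot_1 in the frame of pan between -0.125 and 0.125 m and y of pot_1 in the frame of pan between -0.065 and 0.065 m and z of pot_1 in the frame of pan below 0.02 m and angle between pot_1's own z axis and vertical below 0.15 rad and contact force between pot_1 and pan above 2.8 N) or (x of pot_1 in the frame of carton between -0.125 and 0.125 m and y of pot_1 in the frame of carton between -0.065 and 0.065 m and z of pot_1 in the frame of carton below 0.02 m and angle between pot_1's own z axis and vertical below 0.15 rad and contact force between pot_1 and carton between 0.5 and 2.8 N)) and ((x of pot_2 in the frame of pan between -0.125 and 0.125 m and y of pot_2 in the frame of pan between -0.065 and 0.065 m and z of pot_2 in the frame of pan below 0.02 m and angle between pot_2's own z axis and vertical below 0.15 rad and contact force between pot_2 and pan above 2.8 N) or (x of pot_2 in the frame of carton between -0.125 and 0.125 m and y of pot_2 in the frame of carton between -0.065 and 0.065 m and z of pot_2 in the frame of carton below 0.02 m and angle between pot_2's own z axis and vertical below 0.15 rad and contact force between pot_2 and carton between 0.5 and 2.8 N)) and ((x of pot_3 in the frame of pan between -0.125 and 0.125 m and y of pot_3 in the frame of pan between -0.065 and 0.065 m and z of pot_3 in the frame of pan below 0.02 m and angle between pot_3's own z axis and vertical below 0.15 rad and contact force between pot_3 and pan above 2.8 N) or (x of pot_3 in the frame of carton between -0.125 and 0.125 m and y of pot_3 in the frame of carton between -0.065 and 0.065 m and z of pot_3 in the frame of carton below 0.02 m and angle between pot_3's own z axis and vertical below 0.15 rad and contact force between pot_3 and carton between 0.5 and 2.8 N)) and ((x of pot_4 in the frame of pan between -0.125 and 0.125 m and y of pot_4 in the frame of pan between -0.065 and 0.065 m and z of pot_4 in the frame of pan below 0.02 m and angle between pot_4's own z axis and vertical below 0.15 rad and contact force between pot_4 and pan above 2.8 N) or (x of pot_4 in the frame of carton between -0.125 and 0.125 m and y of pot_4 in the frame of carton between -0.065 and 0.065 m and z of pot_4 in the frame of carton below 0.02 m and angle between pot_4's own z axis and vertical below 0.15 rad and contact force between pot_4 and carton between 0.5 and 2.8 N)) and ((x of pot_5 in the frame of pan between -0.125 and 0.125 m and y of pot_5 in the frame of pan between -0.065 and 0.065 m and z of pot_5 in the frame of pan below 0.02 m and angle between pot_5's own z axis and vertical below 0.15 rad and contact force between pot_5 and pan above 2.8 N) or (x of pot_5 in the frame of carton between -0.125 and 0.125 m and y of pot_5 in the frame of carton between -0.065 and 0.065 m and z of pot_5 in the frame of carton below 0.02 m and angle between pot_5's own z axis and vertical below 0.15 rad and contact force between pot_5 and carton between 0.5 and 2.8 N)) and ((x of pot_6 in the frame of pan between -0.125 and 0.125 m and y of pot_6 in the frame of pan between -0.065 and 0.065 m and z of pot_6 in the frame of pan below 0.02 m and angle between pot_6's own z axis and vertical below 0.15 rad and contact force between pot_6 and pan above 2.8 N) or (x of pot_6 in the frame of carton between -0.125 and 0.125 m and y of pot_6 in the frame of carton between -0.065 and 0.065 m and z of pot_6 in the frame of carton below 0.02 m and angle between pot_6's own z axis and vertical below 0.15 rad and contact force between pot_6 and carton between 0.5 and 2.8 N)) and horizontal distance between lid_plate and pan_rim below 0.012 m and z of lid_plate in the frame of pan_rim below 0.004 m and angle between lid's own z axis and vertical below 0.04 rad and linear speed of each of lid, pot_1, pot_2, pot_3, pot_4, pot_5, pot_6 below 0.02 m/s); the robot touches nothing.
It fails at once if cheese_1 is shoved more than 60 mm from its place or knocked over (distance of cheese_1 from where it was at the start of the episode above 0.06 m or angle between cheese_1's own z axis and vertical above 0.6 rad).
It fails at once if cheese_2 is shoved more than 60 mm from its place or knocked over (distance of cheese_2 from where it was at the start of the episode above 0.06 m or angle between cheese_2's own z axis and vertical above 0.6 rad).
Of pot_1, pot_2, pot_3, pot_4, pot_5, pot_6 only 4 to 6 are there at a start; the rules pass over those that are not, and their reading is None.
At some moment in a run one of pot_1, pot_2, pot_3, pot_4, pot_5, pot_6 may be knocked a few centimetres aside while the robot is not near it.
It also fails if it takes over 210 s, if anything falls off the work surface, if the arm or the gripper's body presses on something with over 40 N, if the wrist force passes 120 N, or if a joint passes its speed limit or range.

## Working session

There is one attempt and no reset: what is moved stays moved. The work goes in short steps, Python scripts to look and compute and a shell command to move; the robot and the scene stay as the last step left them, time stands still between calls to the robot, and variables do not carry over. Pictures are saved under pics/ and viewed, about 12 in all and at most 16, crops included, and the job is handed in when it is done.

```bash
ls; mkdir -p pics
cat > h.py <<'E'
import numpy as np, cv2
from scipy.spatial.transform import Rotation as R
from cell import bot
def grab(n):
    f=bot.grab_frame(n); im=f["frame"]; h,w=im.shape[:2]
    f["f"]=h/2/np.tan(np.radians(f["vertical_fov"])/2)
    a=np.array(f["attitude"],float)
    f["R"]=a if a.shape==(3,3) else R.from_rotvec(a).as_matrix() if a.size==3 else R.from_quat(a).as_matrix()
    return f
def cloud(f):
    z=f["range_z"]; v,u=np.mgrid[:z.shape[0],:z.shape[1]]
    c=np.dstack([(u-f["cx"])/f["f"]*z,(v-f["cy"])/f["f"]*z,z])
    p=c@f["R"].T+np.array(f["position"]); p[z==0]=np.nan
    return p
def ray(f,u,v,h):
    d=f["R"]@np.array([(u-f["cx"])/f["f"],(v-f["cy"])/f["f"],1]); o=np.array(f["position"])
    return o+d*(h-o[2])/d[2]
def save(f,n,box=None,s=1):
    im=f["frame"][:,:,::-1]
    if box: im=im[box[1]:box[3],box[0]:box[2]]
    cv2.imwrite("pics/"+n,cv2.resize(im,None,fx=s,fy=s,interpolation=cv2.INTER_CUBIC))
E
python3 - <<'E'
from h import *
print(bot.read_state())
for n in ("top","scene"):
    f=grab(n); save(f,n+"0.png",s=1.5); print(n,f["position"],f["attitude"],f["vertical_fov"],f["cx"],f["cy"])
    p=cloud(f); print([ (v,u,p[v,u].round(3).tolist()) for v in (100,200,300) for u in (100,256,400)])
    np.save(n+"0.npy",p)
E
```

```text
pics
{'time_s': 0.0, 'joints': array([ 1.06191192e+00,  8.79285993e-02,  1.37223695e+00, -1.52101531e-05,
        1.68360765e+00, -1.03079686e-01]), 'joint_vel': array([-2.79756018e-04, -3.62230555e-04,  7.51297790e-04,  9.10611695e-04,
        2.33090474e-05,  8.67099849e-04]), 'tau': array([ 2.24430412e-03, -3.40177703e+01, -3.02431405e+01,  7.19612301e-02,
        3.27266380e-02, -1.39986269e-04]), 'ee_pos': array([0.21685774, 0.50486982, 0.21532737]), 'ee_rot': array([-0.63294455, -3.07651406,  0.00327259]), 'contact_force': array([-0.51090938,  0.05206919, -0.08339788]), 'torque': array([ 0.02629464,  0.0314971 , -0.02473898]), 'opening': 0.09365094926137002}
top [ 0.29625037 -0.00433693  1.22780903] [-2.13936761  2.19745506 -0.13059924] 55.710493739451486 259.1728986610023 190.21479005147137
[(100, 100, [0.733, 0.494, 0.08]), (100, 256, [0.748, -0.015, 0.008]), (100, 400, [0.738, -0.52, -0.0]), (200, 100, [0.414, 0.521, 0.001]), (200, 256, [0.4, -0.006, 0.003]), (200, 400, [0.387, -0.495, 0.001]), (300, 100, [0.085, 0.512, 0.004]), (300, 256, [0.1, 0.002, 0.165]), (300, 400, [0.057, -0.472, 0.001])]
scene [ 1.10116342 -0.85537868  0.9278096 ] [-2.12388067 -0.67628131  0.36732185] 44.34300509194469 248.97624318499587 194.07268175436704
[(100, 100, [-0.166, 0.025, 0.258]), (100, 256, [0.031, 0.649, 0.066]), (100, 400, [0.431, 1.312, -0.088]), (200, 100, [-0.042, -0.145, -0.002]), (200, 256, [0.455, 0.047, 0.09]), (200, 400, [0.77, 0.408, -0.0]), (300, 100, [0.296, -0.428, -0.005]), (300, 256, [0.628, -0.201, -0.0]), (300, 400, [0.927, 0.009, -0.002])]
```

View pics/top0.png

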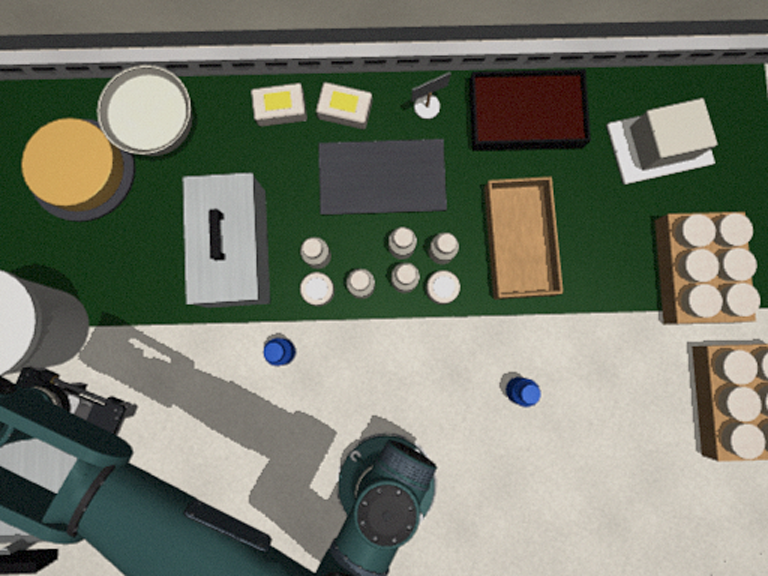

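View pics/scene0.png

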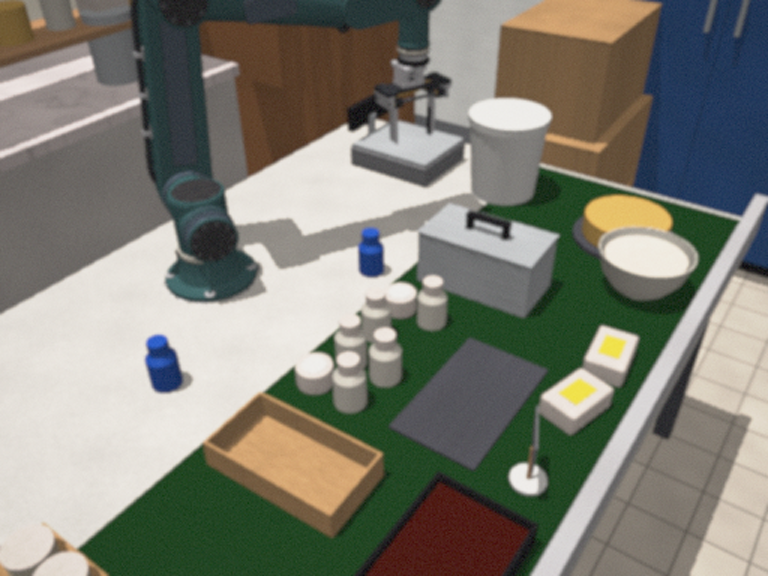

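Top view (1.5x pixels): the lidded pan is at (220,240), the carton at (525,237) and the slate at (382,177). Five pots are at (314,249), (403,240), (444,246), (405,277) and (360,282). The cheeses are at (317,289) and (443,287), and the two blue look-alikes are not meant. The scene view shows the same five necked pots.

```bash
cat >> h.py <<'E'
def pots(f,p,lo=0.085,hi=0.125,box=(0.2,0.6,-0.6,0.6)):
    """cap blobs: white, at cap height -> cap centre by ray at z=.105"""
    im=f["frame"].astype(int)
    m=(im.min(2)>110)&((im.max(2)-im.min(2))<45)&(p[...,2]>lo)&(p[...,2]<hi)&(p[...,0]>box[0])&(p[...,0]<box[1])&(p[...,1]>box[2])&(p[...,1]<box[3])
    m=cv2.morphologyEx(m.astype(np.uint8),cv2.MORPH_OPEN,np.ones((3,3)))
    n,l,s,c=cv2.connectedComponentsWithStats(m)
    return [(c[i].round(1).tolist(),int(s[i,4]),ray(f,*c[i],(lo+hi)/2).round(4).tolist(),np.nanmedian(p[l==i],0).round(4).tolist()) for i in range(1,n) if s[i,4]>40]
def rect(f,mask,h):
    m=cv2.morphologyEx(mask.astype(np.uint8),cv2.MORPH_OPEN,np.ones((3,3)))
    c=max(cv2.findContours(m,cv2.RETR_EXTERNAL,cv2.CHAIN_APPROX_NONE)[0],key=cv2.contourArea)
    w=np.array([ray(f,u,v,h)[:2] for u,v in c[:,0]],np.float32)
    (x,y),(a,b),t=cv2.minAreaRect(w); return np.round([x,y,a,b,t],4)
E
python3 - <<'E'
from h import *
f=grab("top"); p=cloud(f)
print(*pots(f,p),sep="\n")
im=f["frame"].astype(int); X,Y,Z=p[...,0],p[...,1],p[...,2]
hsv=cv2.cvtColor(f["frame"],cv2.COLOR_RGB2HSV)
reg=(X>.2)&(X<.6)&(Y>.15)&(Y<.45)
print("lid",rect(f,reg&(Z>.118)&(Z<.15),.132))
print("handle",rect(f,reg&(Z>.15)&(Z<.2),.17))
print("handle dark",rect(f,reg&(Z>.12)&(im.max(2)<60),.170))
print("hz",np.nanmedian(Z[reg&(Z>.15)]),"lidz",np.nanmedian(Z[reg&(Z>.118)&(Z<.15)]))
print("slate",rect(f,(X>.4)&(X<.68)&(abs(Y)<.22)&(im.max(2)<110)&(im[...,2]>=im[...,1]-3)&(im[...,2]>35),.008))
c=(X>.2)&(X<.6)&(Y<-.15)&(Y>-.45)&(im[...,0]>im[...,2]+25)
print("carton rim", rect(f,c&(Z>.04),.055),rect(f,c,.055))
ch=(im.min(2)>120)&(X>.2)&(X<.45)&(abs(Y)<.2)&(Z>.03)&(Z<.06)
n,l,s,cc=cv2.connectedComponentsWithStats(cv2.morphologyEx(ch.astype(np.uint8),cv2.MORPH_OPEN,np.ones((3,3))))
for i in range(1,n):
  if s[i,4]>150: print("cheese",s[i,4],ray(f,*cc[i],.045).round(3))
# edges of pan by height profile
for yy in (.25,): pass
E
```

```text
([268.7, 158.3], 120, [0.5215, -0.0491, 0.105], [0.522, -0.0498, 0.1049])
([297.7, 161.7], 119, [0.508, -0.1398, 0.105], [0.5075, -0.1405, 0.1054])
([207.8, 165.0], 124, [0.5048, 0.142, 0.105], [0.5051, 0.1414, 0.1056])
([270.5, 182.7], 120, [0.4439, -0.0525, 0.105], [0.443, -0.0524, 0.105])
([239.8, 186.8], 130, [0.4335, 0.0434, 0.105], [0.4331, 0.0431, 0.1048])
lid [0.4985 0.3239 0.209  0.1449 2.1911]
handle [0.5248 0.3231 0.0977 0.0238 2.4648]
handle dark [1.85100e-01 6.36900e-01 1.96200e-01 4.62000e-02 6.29825e+01]
hz 0.547913681601174 lidz 0.13255999391808682
slate [ 0.6406 -0.0101  0.0788  0.2858  0.1313]
carton rim [ 4.573e-01 -3.868e-01  6.600e-03  2.670e-02  8.648e+01] [ 0.4915 -0.3158  0.1917  0.1501  2.1952]
cheese 344 [ 0.421 -0.136  0.045]
cheese 321 [0.423 0.141 0.045]
```

Run:
```python
from h import *
f=grab("top"); p=cloud(f)
im=f["frame"].astype(int); X,Y,Z=p[...,0],p[...,1],p[...,2]
reg=(X>.25)&(X<.75)&(Y>.15)&(Y<.45)
print("lid",rect(f,reg&(Z>.118)&(Z<.2)&(X>.3),.132))
print("slate",rect(f,(X>.5)&(X<.8)&(abs(Y)<.24)&(im.max(2)<120)&(im[...,2]>=im[...,1]-3)&(im[...,2]>35)&(Z<.03),.008))
c=(X>.2)&(X<.8)&(Y<-.15)&(Y>-.42)&(im[...,0]>im[...,2]+25)&(im[...,1]>60)
print("carton",rect(f,c,.055), "floor z",np.nanmedian(Z[c]))
```

```text
lid [0.526  0.3251 0.2637 0.1447 2.3193]
slate [ 0.6858 -0.0087  0.1682  0.2878  0.4693]
carton [ 0.5255 -0.309   0.2588  0.1271  2.1009] floor z 0.005524306866835582
```

```bash
cat >> h.py <<'E'
def to(x,y,z,yaw=0.):
    """tool-frame offset from current pose to target; yaw = world angle of tool y minus 90 deg (deg)"""
    s=bot.read_state(); M=R.from_rotvec(s["ee_rot"]).as_matrix()
    cur=np.degrees(np.arctan2(M[1,1],M[0,1]))-90
    print("pos",np.round(s["ee_pos"],4),"yaw %.2f"%cur,"tilt %.2f"%np.degrees(np.arccos(-M[2,2])),"open %.4f F %s t %.1f"%(s["opening"],np.round(s["contact_force"],1),s["time_s"]))
    d=np.array([x,y,z])-s["ee_pos"]
    print("target: roll %.4f first; then offset (post-roll axes)"%(-np.radians(yaw-cur)), np.round(R.from_euler("z",yaw+180-180*0,degrees=True).as_matrix().T@d*[1,-1,-1]*[1,1,1],4))
E
python3 -m inch '{"offset":[[0,0,-0.02],[0,0,-0.02],[0,0,0]],"roll":[-0.149,-0.149,-0.149]}' 1 30
python3 - <<'E'
from h import *
to(.525,.324,.156,2.3)
E
```

```text
time_s: 0.57
ee_pos: [0.2175, 0.506, 0.2585]
ee_rot: [-0.072, 3.139, 0.005]
contact_force: [0.7, 0.1, -0.2]
opening: 0.0939
pos [0.2175 0.506  0.2585] yaw 2.64 tilt 0.21 open 0.0939 F [ 0.7  0.1 -0.2] t 0.6
target: roll 0.0060 first; then offset (post-roll axes) [-0.3    -0.1942  0.1025]
```

```bash
python3 -m inch '{"offset":[[-0.05,-0.0324,0],[-0.05,-0.0324,0],[-0.05,-0.0324,0],[-0.05,-0.0324,0],[-0.05,-0.0324,0],[-0.05,-0.0322,0],[0,0,0],[0,0,0]],"roll":[0.006,0,0,0,0,0,0,0]}' 1
python3 - <<'E'
from h import *
to(.525,.324,.156,2.3)
f=grab("wrist"); p=cloud(f); save(f,"w1.png")
im=f["frame"].astype(int);Z=p[...,2]
m=(Z>.155)&(Z<.185)
print("handle",rect(f,m,.17),np.nanmedian(Z[m]))
m=(Z>.12)&(Z<.185);print("lid",rect(f,m,.132),np.nanmedian(Z[m]))
E
```

```text
time_s: 1.58
ee_pos: [0.5236, 0.3222, 0.256]
ee_rot: [0.055, -3.14, -0.0]
contact_force: [-0.2, -0.1, -0.3]
opening: 0.0937
pos [0.5236 0.3222 0.256 ] yaw 2.00 tilt 0.07 open 0.0937 F [-0.2 -0.1 -0.3] t 1.6
target: roll -0.0053 first; then offset (post-roll axes) [-0.0014  0.0017  0.1   ]
handle [0.5264 0.326  0.0988 0.0196 2.7168] 0.16999223848483347
lid [0.5268 0.3263 0.2621 0.1431 2.2125] 0.13229035614967505
```

View pics/w1.png

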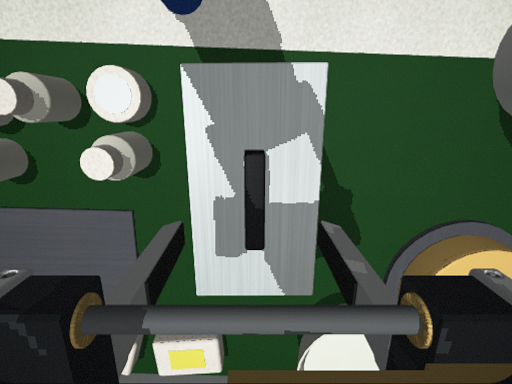

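The wrist view shows the handle bar at (255,200), centred on the lid. Measured heights of 0.170 and 0.132 m match the given sizes, so I'll grip it.

```bash
python3 -m inch '{"offset":[[-0.003,0.0035,0.02],[0,0,0.03],[0,0,0.03],[0,0,0.02],[0,0,0],[0,0,0]],"roll":[-0.005,0,0,0,0,0]}' 1 40
python3 -m inch '{"offset":[[0,0,0],[0,0,0],[0,0,0],[0,0,0],[0,0,0],[0,0,0]],"roll":[0,0,0,0,0,0]}' -1 40
python3 -m inch '{"offset":[[0,0,-0.005],[0,0,-0.01],[0,0,-0.02],[0,0,-0.03],[0,0,-0.03],[0,0,0],[0,0,0]],"roll":[0,0,0,0,0,0,0]}'
python3 - <<'E'
from h import *
to(.6858,-.0087,.20,0.5)
E
```

```text
time_s: 2.38
ee_pos: [0.5265, 0.3265, 0.157]
ee_rot: [-0.065, 3.14, 0.001]
contact_force: [0.3, 0.5, 0.7]
opening: 0.0942
time_s: 3.12
ee_pos: [0.5268, 0.3257, 0.1564]
ee_rot: [0.063, -3.141, 0.0]
contact_force: [0.0, 0.2, 0.3]
opening: 0.0374
time_s: 4.0
ee_pos: [0.5263, 0.3255, 0.2497]
ee_rot: [0.063, -3.138, 0.002]
contact_force: [0.7, -0.1, -4.1]
opening: 0.0198
pos [0.5263 0.3255 0.2497] yaw 2.30 tilt 0.16 open 0.0198 F [ 0.7 -0.1 -4.1] t 4.0
target: roll 0.0315 first; then offset (post-roll axes) [-0.1566 -0.3355  0.0497]
```

```bash
python3 -m inch '{"offset":[[-0.0196,-0.042,0],[-0.0196,-0.042,0],[-0.0196,-0.042,0],[-0.0196,-0.042,0],[-0.0196,-0.042,0],[-0.0196,-0.042,0],[-0.0196,-0.042,0],[-0.0194,-0.0415,0]],"roll":[0.0315,0,0,0,0,0,0,0]}'
python3 -m inch '{"offset":[[0,0,0],[0,0,0]],"roll":[0,0]}'
python3 - <<'E'
from h import *
to(.6858,-.0087,.20,0.5)
f=grab("wrist"); p=cloud(f); save(f,"w2.png")
im=f["frame"].astype(int);Z=p[...,2]
m=(Z>.17)&(Z<.24)&(abs(p[...,1]+.0087)<.09)&(im.min(2)>80); print("lid z",np.nanmedian(Z[m]),np.nanpercentile(Z[m],[5,95]))
A=p[m];print(np.linalg.lstsq(np.c_[A[:,:2]-A[:,:2].mean(0),np.ones(len(A))],A[:,2],rcond=None)[0])
m=(Z>.17)&(Z<.24)&(abs(p[...,1]+.0087)<.09); print(rect(f,m,np.nanmedian(Z[m])))
E
```

```text
time_s: 5.0
ee_pos: [0.6873, -0.0091, 0.2482]
ee_rot: [0.014, -3.137, -0.001]
contact_force: [0.2, 0.9, -3.9]
opening: 0.0196
time_s: 5.25
ee_pos: [0.6869, -0.0075, 0.2489]
ee_rot: [0.013, -3.137, -0.002]
contact_force: [-0.9, 1.3, -4.5]
opening: 0.0198
pos [ 0.6869 -0.0075  0.2489] yaw 0.49 tilt 0.26 open 0.0198 F [-0.9  1.3 -4.5] t 5.2
target: roll -0.0002 first; then offset (post-roll axes) [ 0.0011 -0.0012  0.0489]
lid z 0.21269729692108616 [0.21152252 0.21390124]
[-0.003939    0.00431211  0.2127132 ]
[ 0.6461 -0.0071  0.1792  0.1428  0.4525]
```

View pics/w2.png

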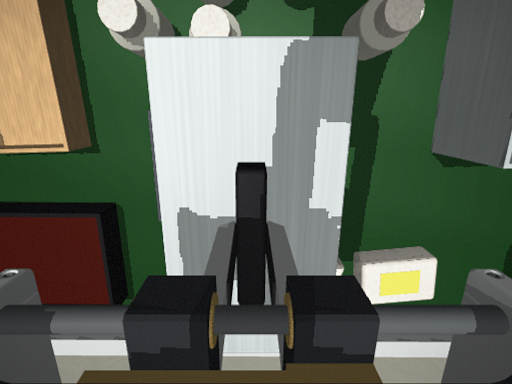

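The lid is held level, with the bar 4 mm ahead of the TCP. A pot at x≈0.55 lies close to its near edge, so I'm checking the clearances before lowering.

Run:
```python
import numpy as np
p=np.load("top0.npy").reshape(-1,3); p=p[p[:,2]>.018]
for y0 in np.arange(-.12,.13,.01):
    q=p[(p[:,1]>=y0)&(p[:,1]<y0+.01)]; a=q[(q[:,0]<.62)&(q[:,0]>.4)][:,0]; b=q[q[:,0]>.62][:,0]
    print(round(y0,2),a.max().round(3) if len(a) else None,b.min().round(3) if len(b) else None)
```

```text
-0.12 0.528 0.847
-0.11 0.443 0.841
-0.1 None 0.837
-0.09 0.451 0.833
-0.08 0.536 0.831
-0.07 0.543 0.939
-0.06 0.55 0.939
-0.05 0.55 0.941
-0.04 0.547 0.941
-0.03 0.544 0.939
-0.02 None 0.94
-0.01 None 0.939
-0.0 None 0.938
0.01 0.447 0.836
0.02 0.457 0.801
0.03 0.46 0.799
0.04 0.464 0.8
0.05 0.46 0.805
0.06 0.454 0.806
0.07 0.445 0.81
0.08 None 0.813
0.09 None 0.814
0.1 0.439 0.818
0.11 0.521 0.821
0.12 0.528 0.824
```

The pot and the butter dish leave only 0.25 m along x, which is less than the lid's 0.264 m. I'll turn the lid 90° so it lies along the slate's long side.

```bash
python3 - <<'E'
from h import *
print(bot.read_state()["joints"].round(3))
E
python3 -m inch '{"offset":[[0,0,0],[0,0,0],[0,0,0],[0,0,0],[0,0,0],[0,0,0],[0,0,0],[0,0,0]],"roll":[0.1745,0.1745,0.1745,0.1745,0.1745,0.1745,0.1745,0.1745]}'
python3 -m inch '{"offset":[[0,0,0],[0,0,0],[0,0,0]],"roll":[0.1745,0,0]}'
python3 - <<'E'
from h import *
print(bot.read_state()["joints"].round(3))
to(.6858,-.0087,.060,-89.5)
E
```

```text
[-9.300e-02  4.040e-01  9.210e-01  1.000e-03  1.820e+00 -1.673e+00]
time_s: 6.3
ee_pos: [0.687, -0.0059, 0.2513]
ee_rot: [-2.012, -2.412, 0.0]
contact_force: [0.2, 0.0, -4.4]
opening: 0.0194
time_s: 6.68
ee_pos: [0.6874, -0.0068, 0.2514]
ee_rot: [-2.207, -2.235, 0.0]
contact_force: [0.4, 0.1, -4.2]
opening: 0.0196
[-0.092  0.403  0.92   0.     1.82  -0.105]
pos [ 0.6874 -0.0068  0.2514] yaw -89.27 tilt 0.02 open 0.0196 F [ 0.4  0.1 -4.2] t 6.7
target: roll 0.0040 first; then offset (post-roll axes) [-0.0019 -0.0016  0.1914]
```

```bash
python3 -m inch '{"offset":[[-0.002,-0.0015,0.045],[0,0,0.045],[0,0,0.045],[0,0,0.03],[0,0,0.015],[0,0,0.007],[0,0,0],[0,0,0]],"roll":[0,0,0,0,0,0,0,0]}'
python3 -m inch '{"offset":[[0,0,0.003],[0,0,0.002],[0,0,0]],"roll":[0,0,0]}'
```

```text
time_s: 7.68
ee_pos: [0.6874, -0.0098, 0.0666]
ee_rot: [2.209, 2.23, 0.004]
contact_force: [-0.8, -0.2, -4.6]
opening: 0.0195
time_s: 8.05
ee_pos: [0.6866, -0.0098, 0.0606]
ee_rot: [2.211, 2.231, 0.002]
contact_force: [0.6, -0.3, -0.4]
opening: 0.0194
```

```bash
python3 -m inch '{"offset":[[0,0,0.001],[0,0,0],[0,0,0],[0,0,0],[0,0,0]],"roll":[0,0,0,0,0]}' 0 
python3 -m inch '{"offset":[[0,0,-0.03],[0,0,-0.05],[0,0,-0.05],[0,0,-0.05],[0,0,0],[0,0,0],[0,0,0]],"roll":[0,0,0,0,0,0,0]}'
python3 - <<'E'
from h import *
to(.5225,-.0505,.20,-90)
f=grab("wrist"); p=cloud(f); save(f,"w3.png")
Z=p[...,2]; im=f["frame"].astype(int)
m=(Z>.02)&(Z<.03)&(im.min(2)>70)&(p[...,0]>.6)
A=p[m];print(len(A),np.nanmedian(A,0),np.linalg.lstsq(np.c_[A[:,:2]-A[:,:2].mean(0),np.ones(len(A))],A[:,2],rcond=None)[0])
print(rect(f,(Z>.019)&(Z<.075)&(p[...,0]>.6)&(p[...,0]<.775)&(abs(p[...,1])<.17),.024))
g=grab("top");q=cloud(g);save(g,"top1.png",s=1.5)
print(*pots(g,q),sep="\n")
E
```

```text
time_s: 8.68
ee_pos: [0.6862, -0.0098, 0.0585]
ee_rot: [2.211, 2.231, 0.0]
contact_force: [-0.6, -0.1, 0.4]
opening: 0.0467
time_s: 9.55
ee_pos: [0.6852, -0.0097, 0.2354]
ee_rot: [-2.209, -2.229, 0.005]
contact_force: [0.3, 0.2, 0.1]
opening: 0.0465
pos [ 0.6852 -0.0097  0.2354] yaw -89.49 tilt 0.29 open 0.0465 F [0.3 0.2 0.1] t 9.6
target: roll 0.0090 first; then offset (post-roll axes) [-0.0408 -0.1627  0.0354]
18846 [0.69608019 0.02467236 0.02420603] [0.00160982 0.00061899 0.02425385]
[ 0.6855 -0.0101  0.1433  0.2615  0.4457]
([297.6, 161.9], 125, [0.5074, -0.1395, 0.105], [0.5072, -0.1403, 0.1049])
([207.6, 164.7], 112, [0.506, 0.1427, 0.105], [0.5053, 0.1417, 0.1055])
```

View pics/w3.png

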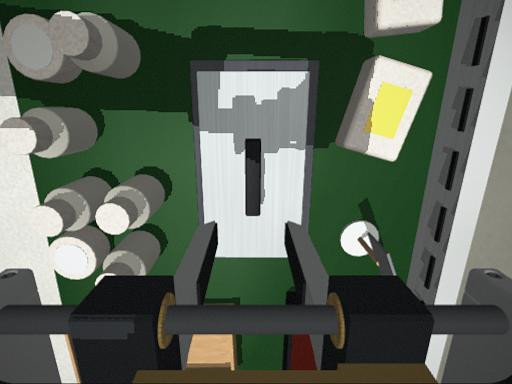

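The lid lies flat on the slate at (0.6855, -0.010), level within 0.002 rad. Next I'll turn back, get a better fix on the carton, and start on the pots.

```bash
python3 -m inch '{"offset":[[0,0,0],[0,0,0],[0,0,0],[0,0,0],[0,0,0],[0,0,0],[0,0,0],[0,0,0]],"roll":[-0.1745,-0.1745,-0.1745,-0.1745,-0.1745,-0.1745,-0.1745,-0.1745]}'
python3 -m inch '{"offset":[[0,0,0],[0,0,0],[0,0,0]],"roll":[-0.1745,0,0]}' 0.3
python3 - <<'E'
from h import *
to(.522,-.0495,.15,0)
g=grab("top");p=cloud(g)
X,Y,Z=p[...,0],p[...,1],p[...,2]; im=g["frame"].astype(int)
b=(X>.37)&(X<.68)&(Y<-.22)&(Y>-.42)
m=b&(im[...,0]>im[...,2]+15)
for lo in (.025,.04):
  k=m&(Z>lo); A=p[k]; print(lo,len(A),np.percentile(A,[1,5,95,99],axis=0).round(3).tolist())
k=m&(Z<.02); print("floor",rect(g,k,.005))
save(g,"cart.png",(310,105,390,210),5)
b=(X>.37)&(X<.68)&(Y>.2)&(Y<.42); k=b&(Z>.115)&(Z<.135); A=p[k]; print("panrim",np.percentile(A,[1,99],axis=0).round(3).tolist(), rect(g,k,.126))
E
```

```text
time_s: 10.65
ee_pos: [0.6858, -0.0097, 0.237]
ee_rot: [-0.251, -3.129, -0.0]
contact_force: [-0.5, -0.4, 0.2]
opening: 0.047
time_s: 11.02
ee_pos: [0.686, -0.0097, 0.2378]
ee_rot: [0.01, -3.14, -0.0]
contact_force: [0.1, -0.3, -0.1]
opening: 0.061
pos [ 0.686  -0.0097  0.2378] yaw 0.36 tilt 0.07 open 0.0610 F [ 0.1 -0.3 -0.1] t 11.0
target: roll 0.0062 first; then offset (post-roll axes) [ 0.164  -0.0398  0.0878]
0.025 825 [[0.396, -0.391, 0.026], [0.399, -0.389, 0.028], [0.655, -0.247, 0.057], [0.657, -0.245, 0.059]]
0.04 590 [[0.396, -0.391, 0.041], [0.399, -0.389, 0.042], [0.655, -0.247, 0.058], [0.658, -0.245, 0.059]]
floor [ 0.5318 -0.3271  0.2494  0.1242  2.0633]
panrim [[0.396, 0.251, 0.115], [0.657, 0.398, 0.131]] [0.5736 0.3923 0.0885 0.0092 0.7973]
```

View pics/cart.png

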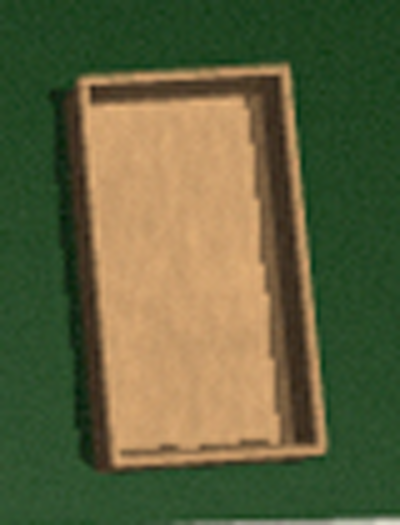

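Carton rim corners in the crop are (78,75), (288,65), (327,453) and (113,467), which puts its centre at about (0.527, -0.318). Heading for the first pot.

```bash
python3 -m inch '{"offset":[[0.055,-0.0133,0],[0.055,-0.0133,0],[0.054,-0.0132,0],[0,0,0.045],[0,0,0.045],[0,0,0.045],[0,0,0.012],[0,0,0]],"roll":[0.006,0,0,0,0,0,0,0]}' 0.3
python3 -m inch '{"offset":[[0,0,0],[0,0,0],[0,0,0],[0,0,0],[0,0,0]],"roll":[0,0,0,0,0]}' -1 25
python3 -m inch '{"offset":[[0,0,-0.01],[0,0,-0.03],[0,0,-0.04],[0,0,-0.04],[0,0,-0.03],[0,0,0],[0,0,0],[0,0,0]],"roll":[0,0,0,0,0,0,0,0]}'
python3 - <<'E'
from h import *
to(.527,-.318,.25,0)
to(.5265,.326,.25,0)
E
```

```text
time_s: 12.08
ee_pos: [0.5224, -0.0503, 0.0916]
ee_rot: [0.003, -3.141, -0.0]
contact_force: [-0.5, 0.2, 0.3]
opening: 0.0615
time_s: 12.7
ee_pos: [0.5235, -0.0503, 0.0931]
ee_rot: [-0.004, 3.138, -0.0]
contact_force: [0.7, 0.5, 6.4]
opening: 0.0396
time_s: 13.7
ee_pos: [0.5214, -0.0502, 0.239]
ee_rot: [0.004, -3.137, -0.002]
contact_force: [0.9, 1.1, -1.9]
opening: 0.0399
pos [ 0.5214 -0.0502  0.239 ] yaw 0.15 tilt 0.25 open 0.0399 F [ 0.9  1.1 -1.9] t 13.7
target: roll 0.0026 first; then offset (post-roll axes) [-0.0056 -0.2678 -0.011 ]
pos [ 0.5214 -0.0502  0.239 ] yaw 0.15 tilt 0.25 open 0.0399 F [ 0.9  1.1 -1.9] t 13.7
target: roll 0.0026 first; then offset (post-roll axes) [-0.0051  0.3762 -0.011 ]
```

Held at -1.9 N, so it is light: an empty, going to the carton.

```bash
python3 -m inch '{"offset":[[-0.0191,-0.053,0],[-0.0191,-0.053,0],[-0.0191,-0.053,0],[-0.0191,-0.053,0],[-0.0191,-0.053,0],[0,0,0],[0,0,0]],"roll":[0,0,0,0,0,0,0]}'
python3 -m inch '{"offset":[[0,0,0.04],[0,0,0.04],[0,0,0.04],[0,0,0.012],[0,0,0],[0,0,0]],"roll":[0,0,0,0,0,0]}'
python3 -m inch '{"offset":[[0,0,0.004],[0,0,0.003],[0,0,0]],"roll":[0,0,0]}'
```

```text
time_s: 14.58
ee_pos: [0.6181, -0.3146, 0.2395]
ee_rot: [0.004, -3.139, -0.004]
contact_force: [0.1, 0.5, -1.1]
opening: 0.0397
time_s: 15.32
ee_pos: [0.6198, -0.3153, 0.1125]
ee_rot: [-0.005, 3.138, -0.004]
contact_force: [-0.1, 0.4, -1.5]
opening: 0.0396
time_s: 15.7
ee_pos: [0.6184, -0.3151, 0.1021]
ee_rot: [0.004, -3.141, -0.001]
contact_force: [0.1, -0.5, -0.6]
opening: 0.0399
```

```bash
python3 -m inch '{"offset":[[0,0,0.003],[0,0,0]],"roll":[0,0]}'
python3 -m inch '{"offset":[[0,0,0],[0,0,0],[0,0,0],[0,0,0]],"roll":[0,0,0,0]}' 0.3
python3 -m inch '{"offset":[[0,0,-0.03],[0,0,-0.05],[0,0,-0.05],[0,0,0],[0,0,0]],"roll":[0,0,0,0,0]}'
python3 - <<'E'
from h import *
g=grab("top");p=cloud(g)
print(*pots(g,p,box=(.2,.6,-.2,.2)),sep="\n")
print("carton",pots(g,p,.09,.13,(.35,.7,-.42,-.2)))
to(.5075,-.140,.0935,0)
E
```

```text
time_s: 15.95
ee_pos: [0.6184, -0.315, 0.0989]
ee_rot: [0.004, -3.141, -0.001]
contact_force: [1.7, -0.0, -2.4]
opening: 0.0397
time_s: 16.45
ee_pos: [0.6187, -0.3151, 0.0997]
ee_rot: [-0.004, 3.141, -0.0]
contact_force: [-0.2, 0.0, 0.3]
opening: 0.0608
time_s: 17.08
ee_pos: [0.6184, -0.3149, 0.2289]
ee_rot: [0.004, -3.141, -0.001]
contact_force: [-0.7, 0.1, -0.0]
opening: 0.0611
([297.9, 161.5], 113, [0.5088, -0.1405, 0.105], [0.5097, -0.1407, 0.1053])
([207.8, 165.3], 131, [0.504, 0.142, 0.105], [0.5045, 0.1416, 0.1049])
([270.7, 182.5], 113, [0.4445, -0.053, 0.105], [0.4438, -0.0535, 0.1049])
([239.8, 187.1], 132, [0.4328, 0.0436, 0.105], [0.4329, 0.043, 0.1049])
carton []
pos [ 0.618  -0.3147  0.2273] yaw 0.16 tilt 0.19 open 0.0609 F [-0.9 -0.5 -0.7] t 17.1
target: roll 0.0028 first; then offset (post-roll axes) [0.1105 0.1747 0.1338]
```

```bash
python3 -m inch '{"offset":[[0.0275,0.0437,0],[0.0275,0.0437,0],[0.0275,0.0437,0],[0.0275,0.0437,0],[0,0,0.05],[0,0,0.05],[0,0,0.033],[0,0,0]],"roll":[0.003,0,0,0,0,0,0,0]}' 0.3
python3 -m inch '{"offset":[[0,0,0],[0,0,0],[0,0,0],[0,0,0],[0,0,0]],"roll":[0,0,0,0,0]}' -1 25
python3 -m inch '{"offset":[[0,0,-0.01],[0,0,-0.03],[0,0,-0.04],[0,0,-0.04],[0,0,-0.03],[0,0,0],[0,0,0],[0,0,0]],"roll":[0,0,0,0,0,0,0,0]}'
python3 -m inch '{"offset":[[0,0,0],[0,0,0]],"roll":[0,0]}'
python3 - <<'E'
from h import *
to(.557,-.317,.25,0)
to(.6165,.3295,.25,0)
E
```

```text
time_s: 18.12
ee_pos: [0.5047, -0.1388, 0.0911]
ee_rot: [-0.0, -3.131, -0.007]
contact_force: [0.4, 0.3, -0.2]
opening: 0.0611
time_s: 18.75
ee_pos: [0.5096, -0.1406, 0.0983]
ee_rot: [0.0, 3.138, -0.001]
contact_force: [-0.3, 1.3, 6.0]
opening: 0.0393
time_s: 19.75
ee_pos: [0.5075, -0.1399, 0.2437]
ee_rot: [-0.001, -3.137, -0.003]
contact_force: [-0.2, -0.4, -4.7]
opening: 0.0395
time_s: 20.0
ee_pos: [0.5083, -0.1402, 0.2458]
ee_rot: [-0.0, -3.14, -0.001]
contact_force: [0.9, 0.1, -4.0]
opening: 0.0392
pos [ 0.5083 -0.1402  0.2458] yaw -0.02 tilt 0.07 open 0.0392 F [ 0.9  0.1 -4. ] t 20.0
target: roll -0.0003 first; then offset (post-roll axes) [-0.0487 -0.1768 -0.0042]
pos [ 0.5083 -0.1402  0.2458] yaw -0.02 tilt 0.07 open 0.0392 F [ 0.9  0.1 -4. ] t 20.0
target: roll -0.0003 first; then offset (post-roll axes) [-0.1082  0.4697 -0.0042]
```

-4.7/-4.0 N: full, so it goes in the pan.

```bash
python3 -m inch '{"offset":[[-0.0135,0.0587,0],[-0.0135,0.0587,0],[-0.0135,0.0587,0],[-0.0135,0.0587,0],[-0.0135,0.0587,0],[-0.0135,0.0587,0],[-0.0135,0.0587,0],[-0.0135,0.0587,0]],"roll":[0,0,0,0,0,0,0,0]}'
python3 -m inch '{"offset":[[0,0,0],[0,0,0],[0,0,0]],"roll":[0,0,0]}'
python3 - <<'E'
from h import *
to(.6165,.3295,.105,0)
E
```

```text
time_s: 21.0
ee_pos: [0.617, 0.3312, 0.2462]
ee_rot: [0.001, 3.141, -0.0]
contact_force: [0.6, -0.0, -4.0]
opening: 0.0391
time_s: 21.38
ee_pos: [0.6168, 0.3279, 0.2471]
ee_rot: [0.003, 3.141, -0.0]
contact_force: [0.6, 0.4, -4.1]
opening: 0.0396
pos [0.6168 0.3279 0.2471] yaw -0.11 tilt 0.04 open 0.0396 F [ 0.6  0.4 -4.1] t 21.4
target: roll -0.0019 first; then offset (post-roll axes) [0.0003 0.0016 0.1421]
```

```bash
python3 -m inch '{"offset":[[0,0,0.03],[0,0,0.04],[0,0,0.04],[0,0,0.026],[0,0,0.004],[0,0,0],[0,0,0]],"roll":[0,0,0,0,0,0,0]}'
python3 -m inch '{"offset":[[0,0,0.003],[0,0,0.002],[0,0,0]],"roll":[0,0,0]}'
python3 -m inch '{"offset":[[0,0,0.002],[0,0,0]],"roll":[0,0]}'
```

```text
time_s: 22.25
ee_pos: [0.6177, 0.3293, 0.109]
ee_rot: [0.001, 3.138, 0.002]
contact_force: [0.7, -0.2, -4.4]
opening: 0.0396
time_s: 22.62
ee_pos: [0.6179, 0.3296, 0.1041]
ee_rot: [0.0, 3.137, 0.002]
contact_force: [0.8, -0.5, 4.9]
opening: 0.0394
time_s: 22.88
ee_pos: [0.6181, 0.3299, 0.1039]
ee_rot: [0.0, 3.136, 0.003]
contact_force: [-1.5, -0.0, 9.1]
opening: 0.0393
```

```bash
python3 -m inch '{"offset":[[0,0,-0.002],[0,0,0],[0,0,0],[0,0,0]],"roll":[0,0,0,0]}' 0.3
python3 -m inch '{"offset":[[0,0,-0.03],[0,0,-0.05],[0,0,-0.05],[0,0,0],[0,0,0]],"roll":[0,0,0,0,0]}'
python3 - <<'E'
from h import *
g=grab("top");p=cloud(g)
print(*pots(g,p,box=(.2,.6,-.2,.2)),sep="\n")
print("carton",pots(g,p,.09,.13,(.35,.7,-.42,-.2)))
to(.5045,.142,.095,0)
E
```

```text
time_s: 23.38
ee_pos: [0.6164, 0.3292, 0.1007]
ee_rot: [-0.0, -3.14, 0.001]
contact_force: [0.1, 0.1, -0.1]
opening: 0.0609
time_s: 24.0
ee_pos: [0.6164, 0.3291, 0.2306]
ee_rot: [-0.001, -3.141, 0.001]
contact_force: [0.3, -0.8, 0.3]
opening: 0.0607
([207.8, 165.1], 128, [0.5045, 0.142, 0.105], [0.5046, 0.1415, 0.1051])
([270.5, 182.7], 124, [0.4441, -0.0525, 0.105], [0.4433, -0.0535, 0.1054])
([239.8, 187.0], 133, [0.4329, 0.0436, 0.105], [0.433, 0.0432, 0.1051])
carton [([351.1, 126.1], 116, [0.6171, -0.3128, 0.11], [0.6169, -0.3134, 0.1094])]
pos [0.616  0.329  0.2292] yaw -0.02 tilt 0.20 open 0.0612 F [-0.4  0.5 -0. ] t 24.1
target: roll -0.0003 first; then offset (post-roll axes) [ 0.1115 -0.187   0.1342]
```

```bash
python3 -m inch '{"offset":[[0.0279,-0.0468,0],[0.0279,-0.0468,0],[0.0279,-0.0468,0],[0.0279,-0.0468,0],[0,0,0.05],[0,0,0.05],[0,0,0.033],[0,0,0]],"roll":[0,0,0,0,0,0,0,0]}' 0.3
python3 -m inch '{"offset":[[0,0,0],[0,0,0],[0,0,0],[0,0,0],[0,0,0]],"roll":[0,0,0,0,0]}' -1 25
python3 -m inch '{"offset":[[0,0,-0.01],[0,0,-0.03],[0,0,-0.04],[0,0,-0.04],[0,0,-0.03],[0,0,0],[0,0,0],[0,0,0]],"roll":[0,0,0,0,0,0,0,0]}'
python3 -m inch '{"offset":[[0,0,0],[0,0,0]],"roll":[0,0]}'
python3 - <<'E'
from h import *
to(.557,-.317,.25,0)
to(.5525,.327,.25,0)
E
```

```text
time_s: 25.05
ee_pos: [0.501, 0.1414, 0.093]
ee_rot: [-0.001, -3.13, 0.003]
contact_force: [0.2, -0.3, 0.3]
opening: 0.0615
time_s: 25.68
ee_pos: [0.5062, 0.1422, 0.1003]
ee_rot: [0.0, 3.138, 0.001]
contact_force: [0.2, 0.5, 5.5]
opening: 0.0394
time_s: 26.68
ee_pos: [0.504, 0.1419, 0.246]
ee_rot: [-0.0, -3.137, 0.001]
contact_force: [-0.7, -0.4, -1.7]
opening: 0.0396
time_s: 26.92
ee_pos: [0.5047, 0.142, 0.2478]
ee_rot: [-0.0, -3.14, 0.0]
contact_force: [-0.4, 1.1, -0.6]
opening: 0.0396
pos [0.5047 0.142  0.2478] yaw -0.02 tilt 0.07 open 0.0396 F [-0.4  1.1 -0.6] t 26.9
target: roll -0.0003 first; then offset (post-roll axes) [-0.0523 -0.459  -0.0022]
pos [0.5047 0.142  0.2478] yaw -0.02 tilt 0.07 open 0.0396 F [-0.4  1.1 -0.6] t 26.9
target: roll -0.0003 first; then offset (post-roll axes) [-0.0478  0.185  -0.0022]
```

-1.7/-0.6 N: empty, so it goes in the carton.

```bash
python3 -m inch '{"offset":[[-0.0059,-0.0574,0],[-0.0059,-0.0574,0],[-0.0059,-0.0574,0],[-0.0059,-0.0574,0],[-0.0059,-0.0574,0],[-0.0059,-0.0574,0],[-0.0059,-0.0574,0],[-0.0059,-0.0574,0]],"roll":[0,0,0,0,0,0,0,0]}'
python3 -m inch '{"offset":[[0,0,0],[0,0,0],[0,0,0.04],[0,0,0.05],[0,0,0.04],[0,0,0.008],[0,0,0],[0,0,0]],"roll":[0,0,0,0,0,0,0,0]}'
python3 -m inch '{"offset":[[0,0,0.003],[0,0,0.002],[0,0,0]],"roll":[0,0,0]}'
python3 - <<'E'
from h import *
to(.552,-.317,.105,0)
E
```

```text
time_s: 27.92
ee_pos: [0.5521, -0.319, 0.2483]
ee_rot: [0.001, 3.141, 0.0]
contact_force: [0.2, 0.7, -0.7]
opening: 0.0391
time_s: 28.92
ee_pos: [0.5535, -0.3176, 0.1136]
ee_rot: [-0.001, 3.137, -0.005]
contact_force: [-0.1, 0.1, -1.6]
opening: 0.0393
time_s: 29.3
ee_pos: [0.552, -0.3172, 0.1055]
ee_rot: [-0.001, -3.142, -0.0]
contact_force: [-0.7, -0.3, -1.4]
opening: 0.0394
pos [ 0.552  -0.3172  0.1055] yaw -0.03 tilt 0.01 open 0.0394 F [-0.7 -0.3 -1.4] t 29.3
target: roll -0.0005 first; then offset (post-roll axes) [-0.      0.0002  0.0005]
```

```bash
python3 -m inch '{"offset":[[0,0,0.003],[0,0,0.001],[0,0,0]],"roll":[0,0,0]}'
python3 -m inch '{"offset":[[0,0,0],[0,0,0],[0,0,0],[0,0,0]],"roll":[0,0,0,0]}' 0.3
python3 -m inch '{"offset":[[0,0,-0.03],[0,0,-0.05],[0,0,-0.05],[0,0,0],[0,0,0]],"roll":[0,0,0,0,0]}'
python3 - <<'E'
from h import *
g=grab("top");p=cloud(g)
print(*pots(g,p,box=(.2,.6,-.2,.2)),sep="\n")
print("pan",pots(g,p,.09,.13,(.39,.66,.26,.39)))
to(.444,-.053,.095,0)
E
```

```text
time_s: 29.68
ee_pos: [0.5526, -0.3174, 0.1054]
ee_rot: [0.0, 3.139, -0.002]
contact_force: [-3.5, 2.3, 10.0]
opening: 0.0391
time_s: 30.18
ee_pos: [0.5519, -0.317, 0.1009]
ee_rot: [-0.001, -3.141, -0.001]
contact_force: [-0.8, -0.9, 0.2]
opening: 0.0611
time_s: 30.8
ee_pos: [0.5518, -0.317, 0.2306]
ee_rot: [-0.0, -3.141, -0.001]
contact_force: [-0.1, -0.4, -1.2]
opening: 0.0611
([270.5, 182.4], 117, [0.4449, -0.0526, 0.105], [0.4459, -0.0533, 0.1051])
([239.7, 187.1], 132, [0.4327, 0.0438, 0.105], [0.433, 0.0432, 0.1045])
pan [([147.4, 131.5], 117, [0.6159, 0.3299, 0.11], [0.6156, 0.3302, 0.1106])]
pos [ 0.5515 -0.3167  0.2293] yaw -0.02 tilt 0.19 open 0.0613 F [ 0.2 -0.1 -0.6] t 30.9
target: roll -0.0003 first; then offset (post-roll axes) [0.1075 0.2637 0.1343]
```

```bash
python3 -m inch '{"offset":[[0.0215,0.0527,0],[0.0215,0.0527,0],[0.0215,0.0527,0],[0.0215,0.0527,0],[0.0215,0.0527,0],[0,0,0.05],[0,0,0.05],[0,0,0.033]],"roll":[0,0,0,0,0,0,0,0]}' 0.3
python3 -m inch '{"offset":[[0,0,0],[0,0,0],[0,0,0],[0,0,0],[0,0,0],[0,0,0]],"roll":[0,0,0,0,0,0]}' -1 25
python3 -m inch '{"offset":[[0,0,-0.01],[0,0,-0.03],[0,0,-0.04],[0,0,-0.04],[0,0,-0.03],[0,0,0],[0,0,0],[0,0,0]],"roll":[0,0,0,0,0,0,0,0]}'
python3 -m inch '{"offset":[[0,0,0],[0,0,0]],"roll":[0,0]}'
python3 - <<'E'
from h import *
to(.487,-.319,.25,0)
to(.551,.327,.25,0)
E
```

```text
time_s: 31.85
ee_pos: [0.4417, -0.0526, 0.0937]
ee_rot: [0.001, -3.135, -0.003]
contact_force: [0.9, -0.2, 0.2]
opening: 0.0609
time_s: 32.6
ee_pos: [0.4455, -0.0537, 0.0997]
ee_rot: [0.0, 3.139, -0.0]
contact_force: [0.5, 1.4, 4.4]
opening: 0.0394
time_s: 33.6
ee_pos: [0.4436, -0.0534, 0.2459]
ee_rot: [-0.001, -3.137, -0.002]
contact_force: [0.1, -0.4, -5.1]
opening: 0.0395
time_s: 33.85
ee_pos: [0.4444, -0.0535, 0.2478]
ee_rot: [-0.0, -3.14, -0.001]
contact_force: [0.0, 0.3, -4.9]
opening: 0.0392
pos [ 0.4444 -0.0535  0.2478] yaw -0.01 tilt 0.07 open 0.0392 F [ 0.   0.3 -4.9] t 33.9
target: roll -0.0003 first; then offset (post-roll axes) [-0.0426 -0.2655 -0.0022]
pos [ 0.4444 -0.0535  0.2478] yaw -0.01 tilt 0.07 open 0.0392 F [ 0.   0.3 -4.9] t 33.9
target: roll -0.0003 first; then offset (post-roll axes) [-0.1066  0.3805 -0.0022]
```

Full (-5 N): into the pan at (0.551, 0.327), 7 rows across.

```bash
python3 -m inch '{"offset":[[-0.0153,0.0544,0],[-0.0153,0.0544,0],[-0.0152,0.0544,0],[-0.0152,0.0543,0],[-0.0152,0.0543,0],[-0.0152,0.0543,0],[-0.0152,0.0543,0],[0,0,0]],"roll":[0,0,0,0,0,0,0,0]}'
python3 -m inch '{"offset":[[0,0,0],[0,0,0.03],[0,0,0.04],[0,0,0.04],[0,0,0.026],[0,0,0.004],[0,0,0],[0,0,0]],"roll":[0,0,0,0,0,0,0,0]}'
python3 -m inch '{"offset":[[0,0,0.003],[0,0,0.002],[0,0,0]],"roll":[0,0,0]}'
```

```text
time_s: 34.85
ee_pos: [0.5512, 0.3307, 0.2454]
ee_rot: [0.008, -3.138, 0.0]
contact_force: [-0.4, -1.7, -4.6]
opening: 0.0392
time_s: 35.85
ee_pos: [0.5524, 0.3269, 0.1108]
ee_rot: [0.001, 3.138, 0.002]
contact_force: [0.0, -0.3, -4.4]
opening: 0.0393
time_s: 36.22
ee_pos: [0.5524, 0.3272, 0.1059]
ee_rot: [0.0, 3.138, 0.002]
contact_force: [-0.3, -0.1, 5.3]
opening: 0.0394
```

```bash
python3 -m inch '{"offset":[[0,0,0],[0,0,0],[0,0,0],[0,0,0]],"roll":[0,0,0,0]}' 0.3
python3 -m inch '{"offset":[[0,0,-0.03],[0,0,-0.05],[0,0,-0.05],[0,0,0],[0,0,0]],"roll":[0,0,0,0,0]}'
python3 - <<'E'
from h import *
g=grab("top");p=cloud(g)
print(*pots(g,p,box=(.2,.6,-.2,.2)),sep="\n")
print("carton",*pots(g,p,.09,.13,(.35,.7,-.42,-.2)))
to(.433,.0435,.095,0)
E
```

```text
time_s: 36.72
ee_pos: [0.5512, 0.3267, 0.1031]
ee_rot: [-0.001, -3.141, 0.0]
contact_force: [-0.4, 0.4, 0.1]
opening: 0.061
time_s: 37.35
ee_pos: [0.5511, 0.3267, 0.2327]
ee_rot: [-0.001, -3.141, 0.0]
contact_force: [-0.7, 0.5, -1.0]
opening: 0.0611
([239.8, 187.0], 133, [0.433, 0.0436, 0.105], [0.4329, 0.043, 0.1051])
carton ([351.1, 126.1], 116, [0.6171, -0.3128, 0.11], [0.617, -0.3133, 0.1094]) ([353.3, 146.7], 121, [0.5505, -0.3161, 0.11], [0.5506, -0.3163, 0.1095])
pos [0.5507 0.3264 0.2314] yaw -0.02 tilt 0.19 open 0.0611 F [-0.1 -0.1 -0.3] t 37.4
target: roll -0.0003 first; then offset (post-roll axes) [ 0.1177 -0.2829  0.1364]
```

```bash
python3 -m inch '{"offset":[[0.0196,-0.0472,0],[0.0196,-0.0472,0],[0.0196,-0.0472,0],[0.0196,-0.0471,0],[0.0196,-0.0471,0],[0.0196,-0.0471,0],[0,0,0],[0,0,0]],"roll":[0,0,0,0,0,0,0,0]}' 0.3
python3 - <<'E'
from h import *
g=grab("wrist");p=cloud(g)
print(*pots(g,p,.095,.115,box=(.2,.6,-.2,.2)),sep="\n"); to(.433,.0435,.095,0)
E
```

```text
time_s: 38.4
ee_pos: [0.4333, 0.0443, 0.2321]
ee_rot: [-0.001, -3.139, -0.001]
contact_force: [-0.1, 0.3, -0.5]
opening: 0.0613
([249.9, 189.5], 937, [0.4342, 0.0442, 0.105], [0.4338, 0.0443, 0.1052])
pos [0.4335 0.0447 0.2323] yaw 0.03 tilt 0.12 open 0.0610 F [ 0.3  1.1 -0.7] t 38.5
target: roll 0.0005 first; then offset (post-roll axes) [ 0.0005 -0.0012  0.1373]
```

```bash
python3 -m inch '{"offset":[[0,0,0.05],[0,0,0.05],[0,0,0.036],[0,0,0]],"roll":[0,0,0,0]}' 0.3
python3 -m inch '{"offset":[[0,0,0],[0,0,0],[0,0,0],[0,0,0],[0,0,0],[0,0,0]],"roll":[0,0,0,0,0,0]}' -1 25
python3 -m inch '{"offset":[[0,0,-0.01],[0,0,-0.03],[0,0,-0.04],[0,0,-0.04],[0,0,-0.03],[0,0,0],[0,0,0],[0,0,0]],"roll":[0,0,0,0,0,0,0,0]}'
python3 -m inch '{"offset":[[0,0,0],[0,0,0]],"roll":[0,0]}'
python3 - <<'E'
from h import *
to(.486,-.319,.25,0)
to(.486,.324,.25,0)
E
```

```text
time_s: 38.95
ee_pos: [0.4311, 0.0452, 0.0939]
ee_rot: [0.003, -3.133, -0.001]
contact_force: [0.4, -0.3, -0.6]
opening: 0.0609
time_s: 39.7
ee_pos: [0.4351, 0.044, 0.0994]
ee_rot: [0.001, 3.137, 0.001]
contact_force: [0.6, 0.1, 5.0]
opening: 0.0393
time_s: 40.7
ee_pos: [0.4327, 0.0439, 0.2453]
ee_rot: [-0.001, -3.137, -0.0]
contact_force: [-0.5, -0.1, -1.9]
opening: 0.0392
time_s: 40.95
ee_pos: [0.4334, 0.0439, 0.2468]
ee_rot: [-0.0, -3.14, -0.0]
contact_force: [0.5, -0.7, -1.9]
opening: 0.0394
pos [0.4334 0.0439 0.2468] yaw -0.02 tilt 0.07 open 0.0394 F [ 0.5 -0.7 -1.9] t 41.0
target: roll -0.0003 first; then offset (post-roll axes) [-0.0526 -0.3629 -0.0032]
pos [0.4334 0.0439 0.2468] yaw -0.02 tilt 0.07 open 0.0394 F [ 0.5 -0.7 -1.9] t 41.0
target: roll -0.0003 first; then offset (post-roll axes) [-0.0526  0.2801 -0.0032]
```

-1.9 N: empty, into the carton at (0.486, -0.319).

```bash
python3 -m inch '{"offset":[[-0.0075,-0.0519,0],[-0.0075,-0.0519,0],[-0.0075,-0.0519,0],[-0.0075,-0.0518,0],[-0.0075,-0.0518,0],[-0.0075,-0.0518,0],[-0.0075,-0.0518,0],[0,0,0]],"roll":[0,0,0,0,0,0,0,0]}'
python3 -m inch '{"offset":[[0,0,0],[0,0,0.04],[0,0,0.05],[0,0,0.04],[0,0,0.006],[0,0,0],[0,0,0]],"roll":[0,0,0,0,0,0,0]}'
python3 -m inch '{"offset":[[0,0,0.004],[0,0,0.002],[0,0,0]],"roll":[0,0,0]}'
```

```text
time_s: 41.95
ee_pos: [0.4855, -0.3223, 0.2454]
ee_rot: [-0.008, -3.139, -0.002]
contact_force: [-0.6, 0.3, -1.7]
opening: 0.0396
time_s: 42.82
ee_pos: [0.4875, -0.3197, 0.1145]
ee_rot: [-0.0, 3.138, -0.005]
contact_force: [1.4, 0.1, -1.3]
opening: 0.0397
time_s: 43.2
ee_pos: [0.4859, -0.319, 0.1053]
ee_rot: [-0.001, -3.141, -0.001]
contact_force: [-0.2, -0.0, -0.7]
opening: 0.0394
```

```bash
python3 -m inch '{"offset":[[0,0,0.002],[0,0,0],[0,0,0]],"roll":[0,0,0]}'
python3 -m inch '{"offset":[[0,0,0],[0,0,0],[0,0,0],[0,0,0]],"roll":[0,0,0,0]}' 0.3
python3 -m inch '{"offset":[[0,0,-0.03],[0,0,-0.05],[0,0,-0.05],[0,0,0],[0,0,0]],"roll":[0,0,0,0,0]}'
python3 - <<'E'
from h import *
g=grab("wrist");p=cloud(g);save(g,"w4.png")
print("carton wrist",*pots(g,p,.095,.125,(.35,.7,-.42,-.2)))
to(.486,-.10,.23,0)
E
```

```text
time_s: 43.58
ee_pos: [0.4862, -0.3192, 0.1046]
ee_rot: [0.001, 3.141, -0.001]
contact_force: [-1.8, 1.1, 4.6]
opening: 0.039
time_s: 44.08
ee_pos: [0.486, -0.3189, 0.1031]
ee_rot: [-0.0, -3.141, -0.001]
contact_force: [0.5, -0.3, 0.5]
opening: 0.0611
time_s: 44.7
ee_pos: [0.4859, -0.3189, 0.2327]
ee_rot: [-0.001, -3.141, -0.001]
contact_force: [-1.0, -0.5, 0.1]
opening: 0.0614
carton wrist ([250.1, 188.8], 970, [0.4849, -0.3188, 0.11], [0.4849, -0.3188, 0.1102]) ([251.7, 243.9], 790, [0.5512, -0.3171, 0.11], [0.5511, -0.3167, 0.1102]) ([254.0, 292.4], 658, [0.6167, -0.3142, 0.11], [0.6165, -0.3142, 0.1101])
pos [ 0.4855 -0.3186  0.2316] yaw -0.02 tilt 0.18 open 0.0613 F [ 0.5  0.4 -0.3] t 44.8
target: roll -0.0003 first; then offset (post-roll axes) [-0.0005  0.2186  0.0016]
```

```bash
python3 -m inch '{"offset":[[0,0.055,0],[0,0.055,0],[0,0.055,0],[0,0.055,0],[0,0,0]],"roll":[0,0,0,0,0]}'
python3 - <<'E'
from h import *
for n in ("top","scene"):
  g=grab(n);p=cloud(g);save(g,n+"5.png",s=1.5)
  if n=="top":
    print("loose",*pots(g,p,box=(.2,.6,-.2,.2)))
    print("carton",*pots(g,p,.09,.13,(.35,.7,-.42,-.2)),sep="\n")
    print("pan",*pots(g,p,.09,.12,(.39,.66,.26,.39)),sep="\n")
    for n2,b in (("pan",(.41,.645,.266,.387)),):
      k=(p[...,0]>b[0])&(p[...,0]<b[1])&(p[...,1]>b[2])&(p[...,1]<b[3])&(p[...,2]<.02); print("floor",np.nanmedian(p[k],0))
to(.6855,-.0101,.2,-90)
E
```

```text
time_s: 45.38
ee_pos: [0.4852, -0.0956, 0.2315]
ee_rot: [0.008, -3.138, -0.003]
contact_force: [0.1, -0.3, -0.9]
opening: 0.0606
loose
carton
([351.1, 126.1], 116, [0.6171, -0.3128, 0.11], [0.6172, -0.3124, 0.1095])
([353.3, 146.7], 121, [0.5505, -0.3161, 0.11], [0.5506, -0.3161, 0.1097])
([355.0, 167.4], 126, [0.4846, -0.3178, 0.11], [0.4853, -0.3179, 0.1093])
pan
([147.5, 131.4], 120, [0.6176, 0.3311, 0.105], [0.6166, 0.3298, 0.1106])
([147.8, 151.4], 120, [0.5531, 0.3297, 0.105], [0.5524, 0.3281, 0.1108])
floor [0.4871104  0.33663293 0.00570771]
pos [ 0.4855 -0.0987  0.2318] yaw 0.05 tilt 0.17 open 0.0610 F [ 0.7 -0.2  0.5] t 45.5
target: roll 1.5717 first; then offset (post-roll axes) [0.0886 0.2    0.0318]
```

View pics/top5.png

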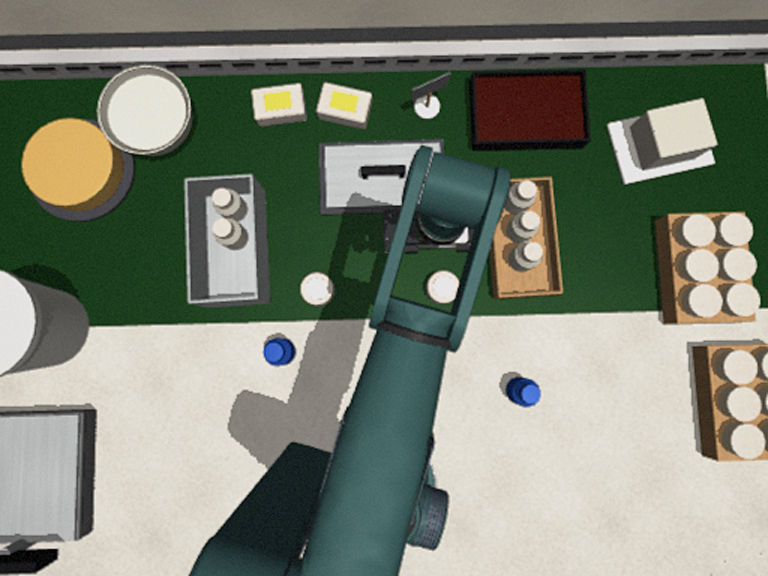

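Pan has two pots at (225,200) and (228,232), the carton three at (524,193), (527,224) and (529,255), and both cheeses are in place. Something light shows beside the gripper at (455,237), so I'll look again from clear of it while moving to the lid.

```bash
python3 -m inch '{"offset":[[0,0,0],[0,0,0],[0,0,0],[0,0,0],[0,0,0],[0,0,0],[0,0,0],[0,0,0]],"roll":[0.1745,0.1745,0.1745,0.1745,0.1745,0.1745,0.1745,0.1745]}' 0.3
python3 -m inch '{"offset":[[0,0,0],[0.022,0.05,0],[0.022,0.05,0],[0.022,0.05,0],[0.0225,0.05,0],[0,0,0],[0,0,0]],"roll":[0.1745,0,0,0,0,0,0]}'
python3 - <<'E'
from h import *
g=grab("top");p=cloud(g);save(g,"top6.png",(180,100,400,240),3)
print("loose",*pots(g,p,box=(.2,.6,-.22,.22)))
f=grab("wrist"); p=cloud(f); Z=p[...,2]
print("lid",rect(f,(Z>.019)&(Z<.075)&(p[...,0]>.6)&(p[...,0]<.775)&(abs(p[...,1])<.17),.024))
print("handle",rect(f,(Z>.055)&(Z<.075)&(p[...,0]>.6)&(p[...,0]<.775)&(abs(p[...,1])<.17),.062))
to(.6855,-.0101,.048,-89.5)
E
```

```text
time_s: 46.48
ee_pos: [0.4857, -0.1009, 0.2322]
ee_rot: [-2.029, -2.396, 0.002]
contact_force: [-1.1, 0.2, -0.9]
opening: 0.0614
time_s: 47.35
ee_pos: [0.6857, -0.0123, 0.2319]
ee_rot: [-2.222, -2.218, 0.004]
contact_force: [-0.2, 0.1, 0.1]
opening: 0.0611
loose
lid [ 0.6855 -0.01    0.1433  0.2627  0.4422]
handle [ 0.6852 -0.0092  0.0193  0.0978  0.3076]
pos [ 0.6854 -0.0122  0.2343] yaw -90.12 tilt 0.04 open 0.0610 F [-0.6 -0.9  0.2] t 47.5
target: roll -0.0108 first; then offset (post-roll axes) [0.0021 0.0002 0.1863]
```

View pics/top6.png

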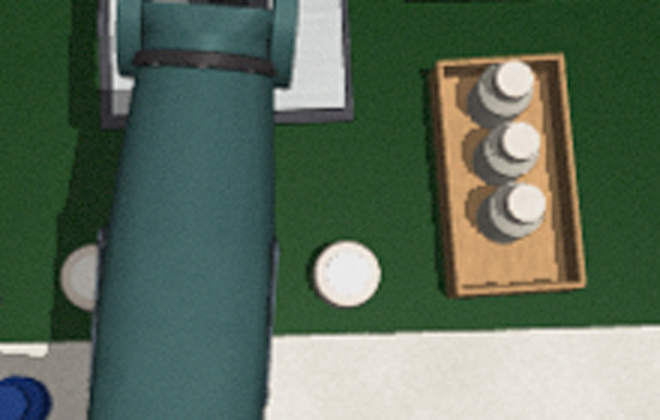

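The carton pots are at (515,85), (518,145) and (522,208), a cheese is at (347,272), and no loose pot remains; the light spot was the lid's corner. Picking up the lid.

```bash
python3 -m inch '{"offset":[[0.002,0,0.04],[0,0,0.05],[0,0,0.05],[0,0,0.035],[0,0,0.011],[0,0,0],[0,0,0]],"roll":[-0.0108,0,0,0,0,0,0]}' 0.3
python3 -m inch '{"offset":[[0,0,0],[0,0,0],[0,0,0],[0,0,0],[0,0,0],[0,0,0],[0,0,0]],"roll":[0,0,0,0,0,0,0]}' -1 40
python3 -m inch '{"offset":[[0,0,-0.01],[0,0,-0.04],[0,0,-0.05],[0,0,-0.05],[0,0,-0.05],[0,0,0],[0,0,0],[0,0,0]],"roll":[0,0,0,0,0,0,0,0]}'
```

```text
time_s: 48.32
ee_pos: [0.6876, -0.0089, 0.0507]
ee_rot: [2.207, 2.23, 0.005]
contact_force: [-0.2, -0.3, 0.1]
opening: 0.0611
time_s: 49.2
ee_pos: [0.6862, -0.0085, 0.0474]
ee_rot: [2.209, 2.233, 0.0]
contact_force: [0.5, 0.3, 0.1]
opening: 0.0196
time_s: 50.2
ee_pos: [0.6847, -0.0084, 0.2427]
ee_rot: [-2.205, -2.229, 0.008]
contact_force: [0.4, 0.3, -4.6]
opening: 0.0198
```

```bash
python3 -m inch '{"offset":[[0,0,0],[0,0,0],[0,0,0],[0,0,0],[0,0,0],[0,0,0],[0,0,0],[0,0,0]],"roll":[-0.1745,-0.1745,-0.1745,-0.1745,-0.1745,-0.1745,-0.1745,-0.1745]}'
python3 -m inch '{"offset":[[0,0,0],[0,0,0],[0,0,0]],"roll":[-0.1745,0,0]}'
python3 - <<'E'
from h import *
to(.5265,.326,.25,2.3)
f=grab("wrist"); p=cloud(f); Z=p[...,2]; im=f["frame"].astype(int)
z=bot.read_state()["ee_pos"][2]
m=(Z<z-.02)&(Z>z-.06)&(abs(p[...,1]+.01)<.09)&(im.min(2)>80);A=p[m]; print("plate z",np.median(A[:,2]),np.linalg.lstsq(np.c_[A[:,:2]-A[:,:2].mean(0),np.ones(len(A))],A[:,2],rcond=None)[0][:2])
m=(Z<z-.015)&(Z>z-.06)&(abs(p[...,1]+.01)<.09);print(rect(f,m,np.median(A[:,2])))
E
```

```text
time_s: 51.2
ee_pos: [0.6852, -0.0085, 0.244]
ee_rot: [-0.248, -3.126, -0.0]
contact_force: [0.5, -0.6, -4.5]
opening: 0.0197
time_s: 51.58
ee_pos: [0.6857, -0.0085, 0.2458]
ee_rot: [0.013, -3.139, -0.001]
contact_force: [-0.4, -1.1, -3.0]
opening: 0.0194
pos [ 0.6857 -0.0085  0.2458] yaw 0.46 tilt 0.16 open 0.0194 F [-0.4 -1.1 -3. ] t 51.6
target: roll -0.0321 first; then offset (post-roll axes) [ 0.1456  0.3406 -0.0042]
plate z 0.22284643833382506 [-0.00410149  0.00075042]
[ 0.6412 -0.0082  0.1692  0.1427  0.3749]
```

Run:
```python
from h import *
g=grab("top");p=cloud(g);X,Y,Z=p[...,0],p[...,1],p[...,2]
m=(X>.37)&(X<.68)&(Y>.22)&(Y<.43)&(Z>.119)&(Z<.14)
A=p[m][:,:2].astype(np.float32);print(len(A),np.median(p[m][:,2]),cv2.minAreaRect(A))
vu=np.argwhere(m); W=np.array([ray(g,u,v,.126)[:2] for v,u in vu],np.float32);print(cv2.minAreaRect(W))
im=g["frame"].astype(int); k=(X>.37)&(X<.68)&(Y>.22)&(Y<.43)&((im.max(2)-im.min(2))<25)&((Z>.119)|(Z<.02)&(Y>.25))
k=cv2.morphologyEx(m.astype(np.uint8),cv2.MORPH_CLOSE,np.ones((9,9)));print(rect(g,k,.126))
to(.525,.326,.25,2.3)
```

```text
573 0.12583487282505756 ((0.5261864066123962, 0.3254248797893524), (0.26115643978118896, 0.1417144536972046), 2.1964070796966553)
((0.525899350643158, 0.3250097632408142), (0.2611599266529083, 0.142201766371727), 2.3122661113739014)
[0.455  0.3892 0.0803 0.0061 0.7452]
pos [ 0.6859 -0.0085  0.2467] yaw 0.52 tilt 0.07 open 0.0195 F [ 0.3  0.5 -4.1] t 51.7
target: roll -0.0311 first; then offset (post-roll axes) [ 0.1474  0.3407 -0.0033]
```

```bash
python3 -m inch '{"offset":[[0.0211,0.0486,0],[0.0211,0.0486,0],[0.0211,0.0486,0],[0.0211,0.0486,0],[0.0211,0.0486,0],[0.0211,0.0486,0],[0.0211,0.0486,0],[0,0,0]],"roll":[-0.0311,0,0,0,0,0,0,0]}'
python3 -m inch '{"offset":[[0,0,0],[0,0,0],[0,0,0.03],[0,0,0.03],[0,0,0.018],[0,0,0],[0,0,0],[0,0,0]],"roll":[0,0,0,0,0,0,0,0]}'
python3 - <<'E'
from h import *
to(.5247,.3255,.155,2.3)
f=grab("wrist"); p=cloud(f); Z=p[...,2]; save(f,"w7.png"); im=f["frame"].astype(int)
m=(Z<.155)&(Z>.13)&(im.min(2)>60)&(abs(p[...,1]-.325)<.09);print(np.nanmedian(Z[m]),rect(f,m,np.nanmedian(Z[m])))
E
```

```text
time_s: 52.68
ee_pos: [0.5236, 0.3296, 0.2477]
ee_rot: [0.074, -3.14, -0.003]
contact_force: [1.1, -0.6, -4.4]
opening: 0.0196
time_s: 53.68
ee_pos: [0.5268, 0.3263, 0.1715]
ee_rot: [-0.065, 3.138, 0.002]
contact_force: [-0.1, -0.2, -3.2]
opening: 0.0191
pos [0.5268 0.3263 0.1715] yaw 2.37 tilt 0.20 open 0.0191 F [-0.1 -0.2 -3.2] t 53.7
target: roll 0.0013 first; then offset (post-roll axes) [ 0.0021 -0.0007  0.0165]
0.14825927443207984 [0.4827 0.3252 0.1695 0.1426 2.2478]
```

View pics/w7.png

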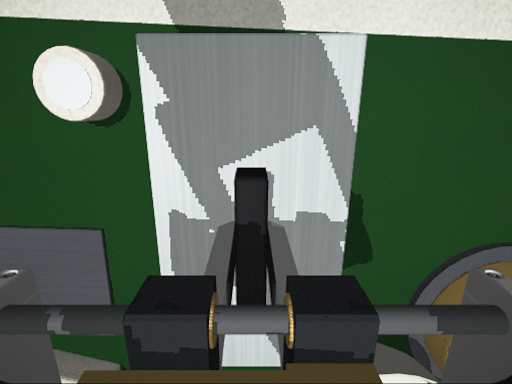

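The lid hovers centred over the pan; its near edge is at row 35 and its sides match the pan. I'm lowering it slowly with a 1.5 mm correction.

```bash
python3 -m inch '{"offset":[[0.0015,-0.0005,0],[0,0,0.003],[0,0,0.003],[0,0,0.003],[0,0,0.002],[0,0,0],[0,0,0]],"roll":[0,0,0,0,0,0,0]}'
python3 -m inch '{"offset":[[0,0,0.002],[0,0,0.002],[0,0,0.001],[0,0,0],[0,0,0]],"roll":[0,0,0,0,0]}'
```

```text
time_s: 54.6
ee_pos: [0.5245, 0.3254, 0.1586]
ee_rot: [-0.065, 3.141, 0.0]
contact_force: [-0.4, -0.1, -4.2]
opening: 0.0198
time_s: 55.22
ee_pos: [0.5246, 0.3255, 0.1554]
ee_rot: [-0.065, 3.139, 0.001]
contact_force: [-3.4, -1.2, 5.5]
opening: 0.0196
```

Seated at TCP 0.1554 as predicted, with contact force reversed. Releasing and retreating.

```bash
python3 -m inch '{"offset":[[0,0,0],[0,0,0],[0,0,0],[0,0,0]],"roll":[0,0,0,0]}' 0
python3 -m inch '{"offset":[[0,0,-0.03],[0,0,-0.04],[0,0,-0.05],[0,0,0],[0,0,0]],"roll":[0,0,0,0,0]}'
python3 - <<'E'
from h import *
f=grab("wrist"); p=cloud(f); Z=p[...,2]; im=f["frame"].astype(int)
print("lid",rect(f,(Z>.12)&(Z<.185)&(abs(p[...,1]-.325)<.1)&(p[...,0]>.38)&(p[...,0]<.68),.132))
A=p[(Z>.122)&(Z<.145)&(im.min(2)>60)&(abs(p[...,1]-.325)<.07)&(p[...,0]>.4)&(p[...,0]<.64)]
print(np.median(A[:,2]),np.linalg.lstsq(np.c_[A[:,:2]-A[:,:2].mean(0),np.ones(len(A))],A[:,2],rcond=None)[0])
to(.45,.05,.28,2.3)
E
python3 -m inch '{"offset":[[0.011,-0.046,0],[0.011,-0.046,0],[0.011,-0.046,0],[0.011,-0.046,0],[0.011,-0.046,0],[0.011,-0.046,0],[0,0,0],[0,0,0]],"roll":[0,0,0,0,0,0,0,0]}'
python3 - <<'E'
from h import *
g=grab("scene");save(g,"scene8.png",s=1.5)
g=grab("top");p=cloud(g);Z=p[...,2]
print("carton",*pots(g,p,.09,.13,(.35,.7,-.42,-.2)))
print("lid top cam",rect(g,(Z>.122)&(Z<.2)&(p[...,0]>.36)&(p[...,0]<.68)&(p[...,1]>.22)&(p[...,1]<.43),.132))
E
```

```text
time_s: 55.72
ee_pos: [0.5244, 0.3254, 0.1532]
ee_rot: [0.065, -3.141, -0.0]
contact_force: [-0.3, -0.0, -0.2]
opening: 0.0469
time_s: 56.35
ee_pos: [0.5243, 0.3253, 0.2728]
ee_rot: [0.065, -3.14, 0.0]
contact_force: [0.3, 0.4, -0.7]
opening: 0.0471
lid [0.5263 0.326  0.2623 0.1432 2.2807]
0.13225423538465952 [-0.00061636  0.00028406  0.132254  ]
pos [0.524  0.3251 0.2716] yaw 2.39 tilt 0.16 open 0.0471 F [ 0.3 -0.  -0.2] t 56.4
target: roll 0.0015 first; then offset (post-roll axes) [ 0.085  -0.272  -0.0084]
time_s: 57.4
ee_pos: [0.4696, 0.0473, 0.2721]
ee_rot: [0.065, -3.139, -0.001]
contact_force: [0.2, 0.0, 0.1]
opening: 0.0472
carton ([350.8, 126.2], 110, [0.6169, -0.3118, 0.11], [0.6173, -0.3123, 0.1096]) ([353.3, 146.8], 120, [0.5504, -0.316, 0.11], [0.5498, -0.3159, 0.1097]) ([355.0, 167.4], 126, [0.4846, -0.3178, 0.11], [0.4855, -0.3179, 0.1094])
lid top cam [0.5253 0.325  0.2637 0.1443 2.351 ]
```

View pics/scene8.png

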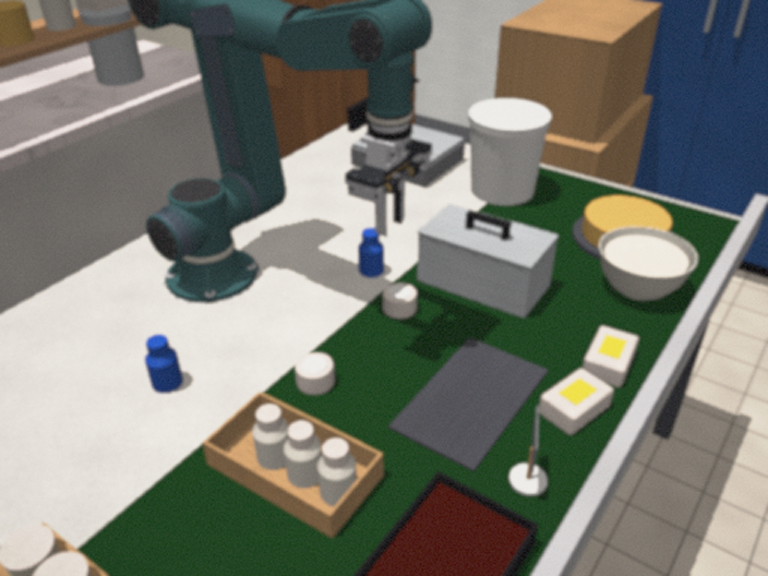

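The scene view shows the lid closed on the pan at (488,255), three pots upright in the carton at (270-335,420-470), both cheeses in place at (315,373) and (400,300), and no loose pots.

```bash
python3 -c "
from cell import bot
print(bot.close_job())"
```

```text
the job is handed in; nothing more can be done
None
```

The job is done and handed in at about 57 s of robot time; no verdict is reported.

I laid the lid on the slate, turned 90° because a pot and the butter dish left too little room. I then hefted all five pots. Two pulled 4–5 N (full) and went into the pan; three pulled 0.6–1.9 N (empty) and went into the carton. The lid then went back on the pan.

**Last checks:**
- **Lid:** its plate top is at 0.1323 m against 0.132 m nominal, so it is seated. It is level within 0.001 rad and within about 1 mm of the pan centre.
- **Carton:** its three caps are at about 0.110 m, as they should be for upright pots.
- **Pan:** both caps read 0.111 m before the lid closed, so those pots were upright too.
- **Cheeses:** both stand where they were, judged by eye in the last scene picture; I did not re-measure their positions.

**Disagreed or did not happen:**
- **Weight readings:** single readings scattered by up to about 1 N, so I took several per pot; every pot was still clearly full or empty.
- **Gripping the necks:** closing on them pushed the tool up about 1.5–7 mm with about 4–6 N, and the grips held.
- **Knocked pot:** I never saw one knocked aside.

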